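# Weigh the tray of bushings on the spring hand scale

### The arm

A 7-joint arm with a two-finger parallel gripper is mounted at the origin on the work surface. World frame = base frame: x ahead of the robot, y to its left, z up, the work surface at z = 0. Lengths are in m, angles in rad, forces in N, time in s.
With the tool pointing down it reaches from about 0.425 to 0.975 m from the base axis. Payload 16.7 kg.
Tool frame: the origin (TCP) lies at the very end of the fingers, on their centre line; the grasp point (between the pads) lies 19 mm behind it; z points along the fingers, y is the direction in which the jaws open and shut (so a half turn about z gives the same grasp; the last joint's range is limited). The gripper opens to 85 mm and grips with 20 to 120 N. Pads are 22 mm wide; open, the fingers measure 114 mm over their backs; the gripper's body (76 mm by 85 mm) begins 54 mm behind the grasp point. The pads swing forward as they close: fully open they stand 13 mm farther back than shut.
Start: joints at [-1.256, 0.426, 0.074, 1.606, -0.034, 1.111, -0.067], TCP at [0.302, 0.604, 0.231] pointing down, gripper open.
Joint ranges: [-2.85, 2.85], [-0.5, 2.14], [-1.23, 1.37], [0.21, 2.46], [-1.02, 4.16], [0.16, 2.05], [-2.73, 2.73]. Speed limits (rad/s): [1.89, 1.89, 2.39, 2.39, 3.01, 3.01, 3.01].

### API

Orientations are given as a unit quaternion [x, y, z, w].
In Python, from station import * gives the robot as it stands.
- The arm moves only by the shell command python3 -m creep 'ROWS' [FORCE]. ROWS is JSON, a list of rows, each an object of numbers: "dx", "dy", "dz": the shift along the world's x, y, z in units of 25 mm (1.0 is 25 mm); "turn": the turn about the world's z in units of 8 degrees (1.0 is 8 degrees); "hand": the opening, from -1 (shut) to 1 (fully open). In form: [{"dx": .., "dy": .., "dz": .., "turn": .., "hand": ..}, ...]. A call has exactly 8 rows; each row is the pose to reach, as a shift and turn from the pose commanded when the call began; what a row does not reach only later rows make up. A row lasts 1/10 s, in which the tool goes at most 50 mm and 8.59 degrees, less where a joint would pass 70% of its speed; a pose out of reach is approached as far as the arm can. A call with a gripper value outside its range is refused whole. The fingers move at their own pace and stop on an object; FORCE is the grip in N (left out, the last holds). Time passes only in rows, so rows that repeat a pose let the fingers close, or fill a call up. It gives the time, the measured TCP pose, the force and the opening at its end, in the units of the state.
- get_state(): the state, without advancing time (a new reading comes with each control period).
- grab_frame(name): name is "side" or "top"; returns a dict with "frame" (480x640x3 uint8, red, green, blue), "vfov" (degrees; the focal length in pixels is half the picture's height over the tangent of half this angle, whatever the lens; pixels are square), "cx", "cy" (the principal point, pixels), "k1" (the pictures are not rectified: a ray, as slopes to the right and down, at radius r is drawn at 1 + k1 r^2 times it, then the intrinsics apply), "position" and "rotation" of the camera in the world. Camera axes: x right, y down, z forward; pixel columns grow to the right and rows downward; lengths in m; the calibration is good to about 2 mm. A picture is of the moment at which its call begins. There is no depth.
- job_done(): hands the job in, once; it reports no verdict.
The state is a dict: "clock": time; "joint_pos": joint angles; "joint_vel": joint speeds; "effort": joint torques, N m; "tcp_pos": TCP position; "tool_rot": TCP orientation; "force": force on the tool from outside, world axes, zero at the start; "ft_torque": the same for the moment, N m; "opening": finger opening in m.
Only numpy, scipy, OpenCV 4.12 (cv2) and the standard library are available. Lean on these libraries where they do the work, as an engineer would, in place of code of your own. Each camera call takes 0.05 s, during which the arm holds its last target. There are 200 camera calls.

### The job

Weigh the green tray of bushings: take the orange spring scale by its black handle out of its sloped rest, catch the middle of the tray's wire bail with the scale's hook, and with the scale upright lift until the tray hangs level and still at least 3 cm clear of the worktop, for two seconds. Then set the tray down on the bare worktop, unhook it and lean the scale back in its rest as it was. Lift the tray by the scale only, never touch it with the gripper or tip it over, and leave the other things on the bench where they are.

Things in the scene. Friction and masses are not known exactly. Their poses are not given: they have to be found in the camera images.
- scale_grip (a point): Centre of the black handle (30 mm in y, 24 in x; straight from 38 below to 28 above here, then a 6 mm cap 32 deep in x) of the loose orange spring scale, 201 mm long, 190 g. Pinch it across y. z runs from hook to handle, x to the dial side, to which the hook opens. It starts leaning with z 28 degrees off vertical, handle towards the robot. The case, 42 (y) x 26 x 62 mm, is 38 to 100 mm below here.
- hook_seat (a point): Where a bail wire's axis lies when it hangs in the hook: 157.5 mm below scale_grip at zero reading, same axes. The hook is a J of 6 mm steel wire in the scale's xz plane: shank 16 mm behind (-x), lowest surface 9.5 mm below this point.
- hook_tip (a point): Top of the hook's free tip: 19 mm in front (+x) of hook_seat, 16.5 mm above it. A wire along y enters over the tip from the front, its axis 20 to 40 mm above hook_seat, until it is over hook_seat; raising the scale then seats it.
- scale_hook (a joint): How far the hook is drawn out of the scale's case against its spring, in m: 0 unloaded, at most 0.045; spring 250 N/m, so the tray draws it out 12 to 26 mm before it leaves the table.
- rest: Fixed dark steel sloped rest, origin at the centre of its underside on the table; the slope faces its +x. Base 120 x 90 mm, about 135 mm high. The scale leans in it, bottom of the case 85 mm above the origin. Lifting the scale straight up or along its own axis frees it.
- tray: Loose green open tray with six metal bushings in it (one solid thing), 110 mm (x) x 150 mm (y) x 42 mm high, origin at the centre of its underside, standing on the table; nothing in it rises above the rim. Mass 0.32 to 0.65 kg.
- bail_top (a point): Axis of the wire at the top middle of the tray's fixed, upright, arched bail: 100 mm above the tray's underside, over its centre. The bail is 7 mm round wire in the tray's yz plane; along y it falls 1.5 mm at 24 mm and 11 mm at 50 mm from the middle. There is free space of 58 mm between it and the rim height. Axes are the tray's.
- wrench_a: Chrome combination wrench 170 mm long lying flat, origin under its middle; bystander.
- wrench_b: Chrome combination wrench 200 mm long lying flat, origin under its middle; bystander.
- wrench_c: Chrome combination wrench 150 mm long lying flat, origin under its middle; bystander.
- tape_gun: Yellow tape gun, about 140 x 40 x 98 mm, origin under its middle; bystander.
- mug: White ceramic mug, 82 mm across, 92 mm high, origin at the centre of its underside; bystander.
- jar: Clear jar with blue cap, 68 mm across, 85 mm high, origin at the centre of its underside; bystander.
- tape_roll: Full blue tape roll lying flat, 96 mm across, 36 mm high, origin at the centre of its underside; bystander.
- rest_home (a point): Where scale_grip lies when the scale leans home in the rest (fixed to the rest, 47 mm behind and 173 mm above its origin); axes as scale_grip's then. To put the scale back, lower it to this pose straight down or along its axis; the case has 4 mm play at either side between the cheeks, which reach 30 mm up it.

How it is judged:
On the way:
1. the tray hangs on the hook of the upright scale, level and still, its underside more than 25 mm above the worktop, for a second (height (world z) of tray above 0.025 m and angle between each of tray, scale_grip's own z axis and vertical below 0.25 rad and linear speed of tray below 0.06 m/s and distance between bail_top and hook_seat below 0.025 m and value of joint scale_hook above 0.008 m), for 1 s.
At the end, for the whole second after the job is handed in: The tray stands flat on the worktop (underside within 6 mm of it, level within 0.06 rad) at rest and unhooked (spring drawn out less than 6 mm); the scale leans in its rest, its handle within 20 mm of where it was and its length within 0.15 rad of the slope; nothing is held (height (world z) of tray below 0.006 m and angle between tray's own z axis and vertical below 0.06 rad and linear speed of tray below 0.02 m/s and distance between scale_grip and rest_home below 0.02 m and angle between the z axis of scale_grip and the z axis of rest_home, either way round below 0.15 rad and value of joint scale_hook below 0.006 m); the robot touches nothing.
It fails at once if the gripper or arm touches the tray (contact force between any of the fingers, the arm and tray above 1 N).
It fails at once if the tray is tipped over (angle between tray's own z axis and vertical above 0.6 rad).
It fails at once if another thing on the bench is moved by more than 40 mm (distance of any of wrench_a, wrench_b, wrench_c, tape_gun, mug, jar, tape_roll from where it was at the start of the episode above 0.04 m).
It fails at once if the mug or the jar is tipped over (angle between any of mug, jar's own z axis and vertical above 0.5 rad).
It also fails if it takes over 72 s, if anything falls off the work surface, if the arm or the gripper's body presses on something with over 40 N, if the wrist force passes 120 N, or if a joint passes its speed limit or range.

## Working session

There is one attempt and no reset: what is moved stays moved. The work goes in short steps, Python scripts to look and compute and a shell command to move; the robot and the scene stay as the last step left them, time stands still between calls to the robot, and variables do not carry over. Pictures are saved under pics/ and viewed, about 8 in all and at most 12, crops included, and the job is handed in when it is done.

```bash
mkdir -p pics
cat > h.py <<'E'
from station import *
import numpy as np, cv2
def snap(n,name):
    g=grab_frame(n); cv2.imwrite('pics/'+name+'.png',g['frame'][:,:,::-1])
    np.save('pics/'+name+'.npy',{k:v for k,v in g.items() if k!='frame'},allow_pickle=True); return g
def cam(name): return np.load('pics/'+name+'.npy',allow_pickle=True).item()
def R(g):
    r=np.array(g['rotation'],float)
    if r.size==4:
        from scipy.spatial.transform import Rotation as Q; return Q.from_quat(r).as_matrix()
    return r.reshape(3,3)
def ray(g,u,v):
    f=240/np.tan(np.radians(g['vfov'])/2); k=g['k1']
    K=np.array([[f,0,g['cx']],[0,f,g['cy']],[0,0,1.]])
    p=cv2.undistortPoints(np.array([[[u,v]]],float),K,np.array([k,0,0,0.]))[0,0]
    d=R(g)@np.array([p[0],p[1],1]); return np.array(g['position']),d/np.linalg.norm(d)
def tri(a,ua,b,ub):
    o1,d1=ray(a,*ua);o2,d2=ray(b,*ub)
    s=np.linalg.lstsq(np.c_[d1,-d2],o2-o1,rcond=None)[0]
    p,q=o1+s[0]*d1,o2+s[1]*d2; return (p+q)/2,np.linalg.norm(p-q)
def atz(g,u,z):
    o,d=ray(g,*u); return o+d*(z-o[2])/d[2]
def proj(g,P):
    f=240/np.tan(np.radians(g['vfov'])/2); c=R(g).T@(np.array(P)-np.array(g['position']))
    x,y=c[:2]/c[2]; m=1+g['k1']*(x*x+y*y); return np.array([f*x*m+g['cx'],f*y*m+g['cy']])
E
python3 - <<'E'
from h import *
for n in('side','top'):
    snap(n,n+'0'); print(cam(n+'0'))
print(get_state())
E
```

```text
{'vfov': 53.840963651379454, 'cx': 321.30870543131084, 'cy': 242.39970151285007, 'k1': -0.056223205999134544, 'position': array([ 0.13886135, -0.62181464,  0.8699175 ]), 'rotation': array([ 0.86468607, -0.30989149,  0.12629177, -0.374614  ])}
{'vfov': 56.86558331488395, 'cx': 307.70939637471184, 'cy': 232.85298883832516, 'k1': -0.08622916693736751, 'position': array([ 0.50169529, -0.02342195,  1.1484203 ]), 'rotation': array([-0.69811385,  0.71362888, -0.03113436,  0.04900531])}
{'clock': 0.1, 'joint_pos': array([-1.25648584,  0.42668563,  0.07387059,  1.60654194, -0.03406988,
        1.11080165, -0.06709541]), 'joint_vel': array([ 1.51082284e-05,  1.18034477e-05,  1.88843244e-04, -1.97703251e-03,
        2.52221562e-04, -5.72067133e-04, -3.59821166e-04]), 'effort': array([ 8.41169385e-03, -9.51538038e+01,  3.77099633e+00, -4.64411116e+01,
        1.95938250e-02,  6.46824526e-03, -5.96407813e-05]), 'tcp_pos': array([0.30184416, 0.60333867, 0.23067085]), 'tool_rot': array([ 2.29846560e-01,  9.73226701e-01, -5.83565641e-04, -7.71752735e-05]), 'force': array([ 0.10291863, -0.24392504,  0.44885429]), 'ft_torque': array([ 0.00961952, -0.00890023, -0.0189356 ]), 'opening': 0.08563133436810008}
```

View pics/side0.png

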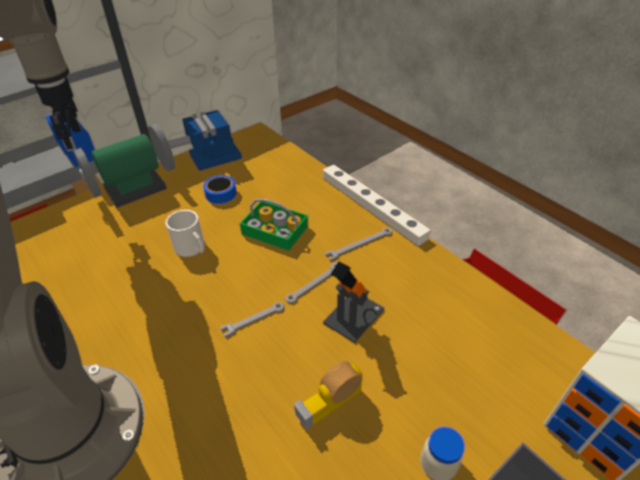

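View pics/top0.png

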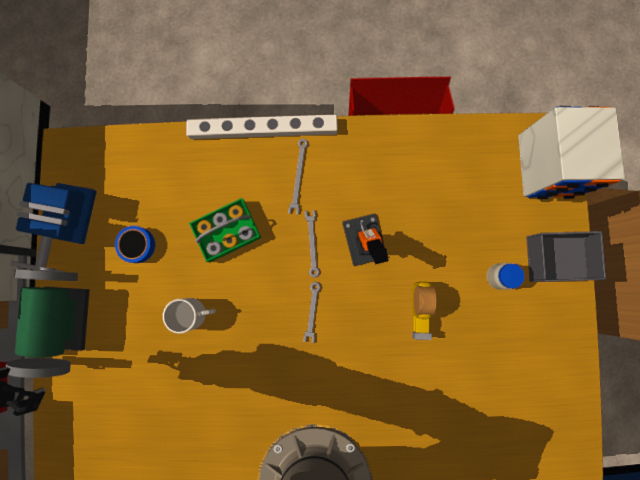

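Both views show the scale in its rest (side 348,290; top 370,245) and the tray (side 274,225; top 225,230). Wrenches lie between them. Next I'll enlarge both objects in one mosaic.

Run:
```python
from h import *
def crop(n,x,y,w=80,h=60):
    c=cv2.imread(f'pics/{n}.png')[y:y+h,x:x+w]
    c=cv2.resize(c,(400,300),interpolation=cv2.INTER_CUBIC)
    for i in range(0,w,10):
        cv2.putText(c,str(x+i),(i*400//w,8),0,.3,(255,255,255)); cv2.line(c,(i*400//w,9),(i*400//w,14),(255,255,255))
    for i in range(10,h,10): cv2.putText(c,str(y+i)+'-',(0,i*300//h+3),0,.3,(255,255,255))
    return c
m=np.vstack([np.hstack([crop('side0',315,255,108,81),crop('side0',234,190)]),np.hstack([crop('top0',335,205),crop('top0',185,200)])])
cv2.imwrite('pics/m0.png',m)
```

```text
(no output)
```

View pics/m0.png

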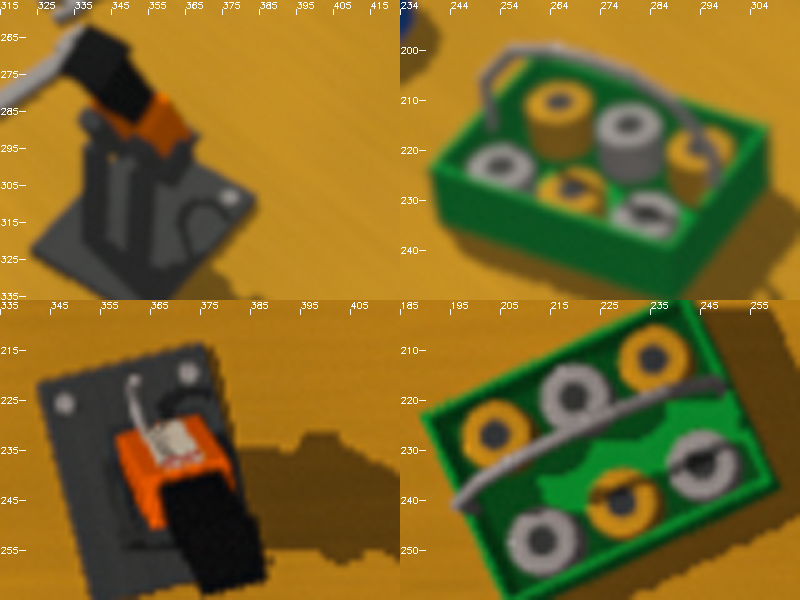

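The crops give usable corners for the base, handle and tray rim. Next I fit poses to both views.

Run:
```python
from h import *
from scipy.optimize import least_squares
S,T=cam('side0'),cam('top0')
def Rz(a): c,s=np.cos(a),np.sin(a); return np.array([[c,-s,0],[s,c,0],[0,0,1]])
t=np.radians(28); A=np.array([[np.cos(t),0,-np.sin(t)],[0,1,0],[np.sin(t),0,np.cos(t)]])
# scale pts in scale_grip frame
H=[(T,(367.4,242.4),(12,15,-38)),(T,(380.6,239.4),(12,-15,-38)),(T,(376,263.4),(-16,15,34)),(T,(388.4,260.4),(-16,-15,34)),
(S,(338.8,261.7),(-16,15,34)),(S,(350.1,267.1),(16,15,34)) ,(S,(331.7,274.4),(-16,-15,34))]
H[4:]=[(S,(338.8,261.7),(-16,15,34)),(S,(331.7,274.4),(-16,-15,34)),(S,(350.1,267.1),(16,15,34))]
def rs(p): return np.ravel([proj(g,Rz(p[3])@A@np.array(q)/1000+p[:3])-u for g,u,q in H])
r=least_squares(rs,[.6,-.12,.17,.2],loss='soft_l1'); print('grip',r.x,np.degrees(r.x[3])); print(rs(r.x).reshape(-1,2).round(1))
g=r.x[:3]; print('rest from grip',g-Rz(r.x[3])@[-.047,0,.173])
B=[(T,(342.6,221.6),(60,45)),(T,(375.6,213.8),(60,-45)),(S,(384.4,309.8),(60,-45)),(S,(323.1,322.5),(-60,45))]
B=B[:3]
def rb(p): return np.ravel([proj(g,Rz(p[2])@np.array([*q,6])/1000+[p[0],p[1],0])-u for g,u,q in B])
r=least_squares(rb,[.6,-.12,.2]); print('rest',r.x,np.degrees(r.x[2]),rb(r.x).round(1))
C=[(T,(189,223),(55,75)),(T,(243,200),(55,-75)),(T,(260.6,237.4),(-55,-75)),(T,(207.4,260),(-55,75)),
(S,(240.4,223.6),(-55,75)),(S,(307.6,215.6),(55,-75)),(S,(288.4,238),(-55,-75)),(S,(260,203),(55,75))]
def rc(p): return np.ravel([proj(g,Rz(p[2])@np.array([*q,0])/1000+[p[0],p[1],p[3]])-u for g,u,q in C])
for a in(-.4,):
  r=least_squares(rc,[.6,.15,a,.04],loss='soft_l1'); print('tray',r.x,np.degrees(r.x[2]),rc(r.x).reshape(-1,2).round(1))
p=r.x; 
for z in(.095,.1,.105): print(z,proj(T,[p[0],p[1],z]),proj(S,[p[0],p[1],z]))
```

```text
grip [ 0.57210475 -0.15206832  0.18950902  0.13035887] 7.469013163504841
[[  0.4  -3.8]
 [  0.4  -2.9]
 [ -1.1   0.1]
 [  0.6   0.9]
 [ -8.4   5.2]
 [ 10.4   0.3]
 [ -9.7 -13.4]]
rest from grip [ 0.61870597 -0.1459588   0.01650902]
rest [ 0.60879091 -0.14171518  0.18918643] 10.839583912023773 [-0.3  0.1  0.4  0.6  0.4 -0.6]
tray [0.63939209 0.21320517 0.42188217 0.04351032] 24.17206760170591 [[ 0.5  0.5]
 [-0.4 -1.7]
 [-0.1 -0.3]
 [-0.7  2.6]
 [-0.9  0.2]
 [ 0.8 -0. ]
 [-0.1  2.6]
 [ 1.3 -2.4]]
0.095 [220.22448324 227.73480938] [272.54863933 204.7132746 ]
0.1 [219.76387425 227.4765019 ] [272.3876156  203.21596672]
0.105 [219.29899721 227.21578964] [272.22575733 201.71041695]
```

Run:
```python
from h import *
from itertools import permutations,product
from scipy.optimize import least_squares
S,T=cam('side0'),cam('top0')
def Rz(a): c,s=np.cos(a),np.sin(a); return np.array([[c,-s,0],[s,c,0],[0,0,1]])
t=np.radians(28); A=np.array([[np.cos(t),0,-np.sin(t)],[0,1,0],[np.sin(t),0,np.cos(t)]])
g=np.array([.6088,-.1417,0])+Rz(.189)@[-.047,0,.173]; print('home from rest',g)
for q in product((-16,16),(-15,15),(28,34)): print(q,proj(S,Rz(.189)@A@np.array(q)/1e3+g).round(1),proj(T,Rz(.189)@A@np.array(q)/1e3+g).round(1))
for q in product((12,),(-15,15),(-38,)): print(q,proj(S,Rz(.189)@A@np.array(q)/1e3+g).round(1),proj(T,Rz(.189)@A@np.array(q)/1e3+g).round(1))
```

```text
home from rest [ 0.56263695 -0.15053021  0.173     ]
(-16, -15, 28) [339.6 283.7] [387.3 264.4]
(-16, -15, 34) [338.7 282.7] [387.9 265.6]
(-16, 15, 28) [327.5 276.4] [373.7 267.3]
(-16, 15, 34) [326.6 275.3] [374.3 268.5]
(16, -15, 28) [348.8 270. ] [385.3 251.1]
(16, -15, 34) [348.  268.9] [386.  252.2]
(16, 15, 28) [336.7 262.9] [371.6 254.1]
(16, 15, 34) [335.8 261.8] [372.2 255.2]
(12, -15, -38) [356.2 282.6] [378.7 241.2]
(12, 15, -38) [344.7 275.7] [365.8 244. ]
```

Run:
```python
from h import *
from scipy.optimize import least_squares
S,T=cam('side0'),cam('top0')
def Rz(a): c,s=np.cos(a),np.sin(a); return np.array([[c,-s,0],[s,c,0],[0,0,1]])
t=np.radians(28); A=np.array([[np.cos(t),0,-np.sin(t)],[0,1,0],[np.sin(t),0,np.cos(t)]])
H=[(T,(367.4,242.4),(12,15,-38)),(T,(380.6,239.4),(12,-15,-38)),(T,(376,263.4),(-16,15,34)),(T,(388.4,260.4),(-16,-15,34)),
(S,(338.8,261.7),(16,15,34)),(S,(331.7,274.4),(-16,15,34)),(S,(350.1,267.1),(16,-15,34)),(S,(357.4,279.3),(12,-15,-38))]
def rs(p): return np.ravel([proj(g,Rz(p[3])@A@np.array(q)/1000+p[:3])-u for g,u,q in H])
r=least_squares(rs,[.6,-.12,.17,.2],loss='soft_l1'); print('grip',r.x,np.degrees(r.x[3])); print(rs(r.x).reshape(-1,2).round(1))
g=r.x[:3]; print('rest from grip',g-Rz(r.x[3])@[-.047,0,.173])
```

```text
grip [ 0.56882403 -0.15275185  0.17485872  0.23963432] 13.730035078441022
[[-1.2 -0.8]
 [-1.6 -1.2]
 [ 0.1  2.4]
 [ 1.2  1.7]
 [-0.  -1.1]
 [-1.6  0. ]
 [ 1.4  0.1]
 [ 1.5  1.3]]
rest from grip [ 0.614481   -0.14159652  0.00185872]
```

Tray and scale fits are consistent: grip z is 0.175 against 0.173 expected, tray rim 0.0435 against 0.042. Moving over the handle.

```bash
python3 -m creep '[{"dx":0.6,"dy":-1.7,"dz":0.5,"turn":0.5,"hand":1},{"dx":1.2,"dy":-3.4,"dz":1,"turn":1,"hand":1},{"dx":1.8,"dy":-5.1,"dz":1.5,"turn":1.5,"hand":1},{"dx":2.4,"dy":-6.8,"dz":2,"turn":2,"hand":1},{"dx":3,"dy":-8.5,"dz":2,"turn":2.5,"hand":1},{"dx":3.6,"dy":-10.2,"dz":2,"turn":3,"hand":1},{"dx":4.2,"dy":-11.9,"dz":2,"turn":3.4,"hand":1},{"dx":4.8,"dy":-13.6,"dz":2,"turn":3.9,"hand":1}]' 25
python3 -m creep '[{"dx":0.6,"dy":-1.7,"dz":0,"turn":0.5,"hand":1},{"dx":1.2,"dy":-3.4,"dz":0,"turn":1,"hand":1},{"dx":1.8,"dy":-5.1,"dz":0,"turn":1,"hand":1},{"dx":2.4,"dy":-6.8,"dz":0,"turn":1,"hand":1},{"dx":3,"dy":-8.5,"dz":0,"turn":1,"hand":1},{"dx":3.6,"dy":-10.2,"dz":0,"turn":1,"hand":1},{"dx":4.2,"dy":-11.9,"dz":0,"turn":1,"hand":1},{"dx":4.8,"dy":-13.6,"dz":0,"turn":1,"hand":1}]'
```

```text
clock: 0.9
tcp_pos: [0.4221, 0.2617, 0.2812]
tool_rot: [-0.042, 0.999, 0.0, -0.0]
force: [1.4, 1.6, 0.4]
opening: 0.0851
clock: 1.7
tcp_pos: [0.5421, -0.0781, 0.2813]
tool_rot: [-0.11, 0.994, 0.0, 0.0]
force: [0.8, 1.4, 0.1]
opening: 0.0854
```

```bash
python3 -m creep '[{"dx":0.5,"dy":-1.5,"dz":0,"turn":0,"hand":1},{"dx":0.95,"dy":-3,"dz":0,"turn":0,"hand":1},{"dx":0.95,"dy":-3,"dz":0,"turn":0,"hand":1},{"dx":0.95,"dy":-3,"dz":-1.3,"turn":0,"hand":1},{"dx":0.95,"dy":-3,"dz":-2.6,"turn":0,"hand":1},{"dx":0.95,"dy":-3,"dz":-3.8,"turn":0,"hand":1},{"dx":0.95,"dy":-3,"dz":-4.9,"turn":0,"hand":1},{"dx":0.95,"dy":-3,"dz":-4.9,"turn":0,"hand":1}]'
cat > mos.py <<'E'
from h import *
def crop(n,x,y,w=80,h=60):
    x,y=int(x),int(y); c=cv2.imread(f'pics/{n}.png')[y:y+h,x:x+w]
    c=cv2.resize(c,(400,300),interpolation=cv2.INTER_CUBIC)
    for i in range(0,w,10):
        cv2.putText(c,str(x+i),(i*400//w,8),0,.3,(255,255,255)); cv2.line(c,(i*400//w,9),(i*400//w,14),(255,255,255))
    for i in range(10,h,10): cv2.putText(c,str(y+i)+'-',(0,i*300//h+3),0,.3,(255,255,255))
    return c
def pair(tag,P,w=120,h=90):
    out=[]
    for n in('side','top'):
        g=snap(n,n+tag); u=proj(g,P); out.append(crop(n+tag,np.clip(u[0]-w/2,0,640-w),np.clip(u[1]-h/2,0,480-h),w,h))
    cv2.imwrite('pics/m%s.png'%tag,np.hstack(out))
E
python3 -c "
from mos import *
pair('1',[.57,-.15,.15])"
```

```text
clock: 2.5
tcp_pos: [0.5636, -0.1504, 0.1556]
tool_rot: [-0.11, 0.994, 0.001, -0.003]
force: [-0.2, -0.0, 0.1]
opening: 0.0856
```

View pics/m1.png

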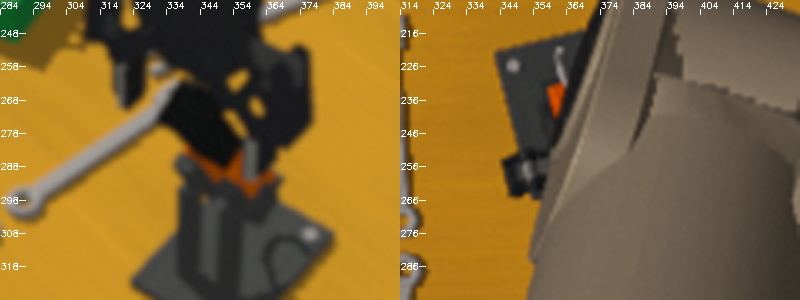

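The jaws straddle the black handle (side about 335-350, 275). Closing softly.

```bash
python3 -m creep '[{"dx":0,"dy":0,"dz":0,"turn":0,"hand":0.3},{"dx":0,"dy":0,"dz":0,"turn":0,"hand":-0.3},{"dx":0,"dy":0,"dz":0,"turn":0,"hand":-0.6},{"dx":0,"dy":0,"dz":0,"turn":0,"hand":-1},{"dx":0,"dy":0,"dz":0,"turn":0,"hand":-1},{"dx":0,"dy":0,"dz":0,"turn":0,"hand":-1},{"dx":0,"dy":0,"dz":0,"turn":0,"hand":-1},{"dx":0,"dy":0,"dz":0,"turn":0,"hand":-1}]' 20
python3 -c "from station import *;s=get_state();print(s['force'],s['ft_torque'],s['tool_rot'])"
```

```text
clock: 3.4
tcp_pos: [0.5661, -0.1516, 0.1594]
tool_rot: [-0.11, 0.994, -0.0, 0.0]
force: [-2.0, -0.8, 6.5]
opening: 0.03
[-2.02590584 -0.81915732  6.47325747] [-0.13502885  0.14286635  0.03405734] [-1.09865491e-01  9.93946347e-01 -1.32116555e-04  4.63577276e-04]
```

```bash
python3 -m creep '[{"dx":0,"dy":0,"dz":0.5,"turn":0,"hand":-1},{"dx":0,"dy":0,"dz":1.2,"turn":0,"hand":-1},{"dx":0,"dy":0,"dz":2.2,"turn":0,"hand":-1},{"dx":0,"dy":0,"dz":3.2,"turn":0,"hand":-1},{"dx":0,"dy":0,"dz":4.2,"turn":0,"hand":-1},{"dx":0,"dy":0,"dz":5.2,"turn":0,"hand":-1},{"dx":0,"dy":0,"dz":6,"turn":0,"hand":-1},{"dx":0,"dy":0,"dz":6,"turn":0,"hand":-1}]'
python3 -c "
from mos import *
s=get_state();print(s['force'],s['ft_torque'],s['opening'])
pair('2',[.57,-.15,.22],160,120)"
```

```text
clock: 4.2
tcp_pos: [0.5665, -0.1518, 0.312]
tool_rot: [-0.11, 0.994, -0.0, 0.002]
force: [0.4, -0.4, -1.7]
opening: 0.0297
[ 0.43915235 -0.37032401 -1.65137145] [ 0.01085463 -0.03572877  0.00832237] 0.029742226677243137
```

View pics/m2.png

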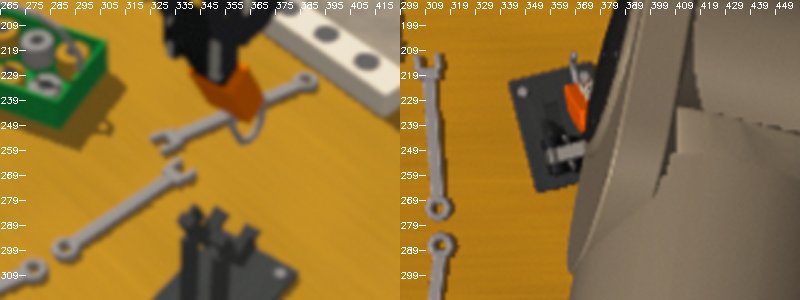

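Scale is lifted clear, hook bottom at side (363,266). Working out its tilt now.

Run:
```python
from h import *
S=cam('side2')
y=np.radians(12.6);X=np.array([np.cos(y),np.sin(y),0]);Z=np.array([0,0,1.])
c=np.array([.5665,-.1518,.331])
for d in range(0,36,4):
    t=np.radians(d); x=X*np.cos(t)+Z*np.sin(t); z=-X*np.sin(t)+Z*np.cos(t)
    g=c-.004*z; print(d,proj(S,g-.167*z).round(1),'tip',proj(S,g-.1575*z+.019*x+.0165*z).round(1), 'case bottom -x', proj(S,g-.1*z-.013*x-.021*np.cross(z,x)).round(1),proj(S,g-.1*z-.013*x+.021*np.cross(z,x)).round(1))
```

```text
0 [343.9 281.7] tip [349.8 267.3] case bottom -x [349.5 267. ] [331.7 257.3]
4 [347.4 278.1] tip [352.7 263.9] case bottom -x [351.7 265.1] [334.  255.5]
8 [350.8 274.2] tip [355.7 260.2] case bottom -x [354.  262.9] [336.3 253.4]
12 [354.2 270.2] tip [358.5 256.4] case bottom -x [356.2 260.6] [338.5 251.1]
16 [357.5 266. ] tip [361.3 252.5] case bottom -x [358.4 258.1] [340.8 248.7]
20 [360.8 261.6] tip [364.  248.4] case bottom -x [360.6 255.5] [343.  246.2]
24 [363.9 257. ] tip [366.6 244.2] case bottom -x [362.8 252.7] [345.1 243.5]
28 [367.  252.3] tip [369.1 239.9] case bottom -x [364.9 249.8] [347.2 240.7]
32 [369.9 247.5] tip [371.5 235.5] case bottom -x [366.9 246.8] [349.3 237.8]
```

```bash
python3 -m creep '[{"dx":-0.1,"dy":1,"dz":0,"turn":0.2,"hand":-1},{"dx":-0.2,"dy":2.5,"dz":0,"turn":0.4,"hand":-1},{"dx":-0.4,"dy":4.2,"dz":0,"turn":0.6,"hand":-1},{"dx":-0.5,"dy":6,"dz":0,"turn":0.8,"hand":-1},{"dx":-0.7,"dy":7.8,"dz":0,"turn":1,"hand":-1},{"dx":-0.8,"dy":9.5,"dz":0,"turn":1.2,"hand":-1},{"dx":-0.9,"dy":11,"dz":0,"turn":1.4,"hand":-1},{"dx":-1,"dy":12,"dz":0,"turn":1.45,"hand":-1}]'
python3 -m creep '[{"dx":0,"dy":0.5,"dz":-0.3,"turn":0,"hand":-1},{"dx":0,"dy":0.8,"dz":-1,"turn":0,"hand":-1},{"dx":0,"dy":0.84,"dz":-1.8,"turn":0,"hand":-1},{"dx":0,"dy":0.84,"dz":-2.6,"turn":0,"hand":-1},{"dx":0,"dy":0.84,"dz":-3.3,"turn":0,"hand":-1},{"dx":0,"dy":0.84,"dz":-3.3,"turn":0,"hand":-1},{"dx":0,"dy":0.84,"dz":-3.3,"turn":0,"hand":-1},{"dx":0,"dy":0.84,"dz":-3.3,"turn":0,"hand":-1}]'
python3 -c "
from mos import *
s=get_state();print(s['force'],s['tool_rot'],s['opening'])
pair('3',[.59,.19,.12],120,90)"
```

```text
clock: 5.1
tcp_pos: [0.5395, 0.1516, 0.3075]
tool_rot: [-0.212, 0.977, -0.0, -0.001]
force: [1.1, 0.4, -2.1]
opening: 0.0296
clock: 5.9
tcp_pos: [0.5411, 0.1693, 0.227]
tool_rot: [-0.209, 0.978, 0.0, 0.0]
force: [-0.1, -0.2, -1.5]
opening: 0.0296
[-0.14479716 -0.16048916 -1.49675582] [-2.09477858e-01  9.77813322e-01  1.60668635e-06  3.67014068e-04] 0.029638394052458033
```

View pics/m3.png

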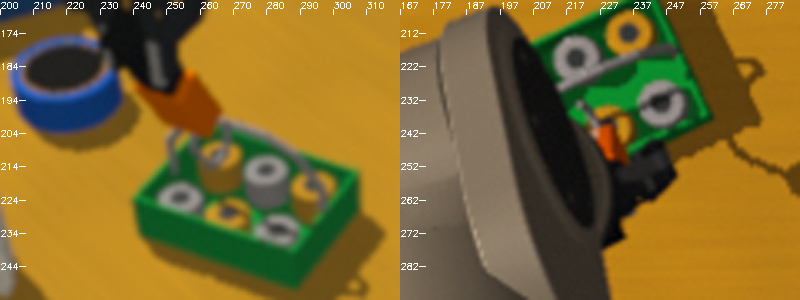

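Run:
```python
from h import *
S,T=cam('side3'),cam('top3')
y=np.radians(24.2);X=np.array([np.cos(y),np.sin(y),0]);Z=np.array([0,0,1.])
c=np.array([.5411,.1693,.246])
for d in range(8,33,4):
    t=np.radians(d); x=X*np.cos(t)+Z*np.sin(t); z=-X*np.sin(t)+Z*np.cos(t); w=np.cross(z,x)
    g=c-.004*z; s=g-.1575*z; print(d,'bot',proj(S,s-.0095*z).round(1),'tip',proj(S,s+.019*x+.0165*z).round(1),proj(T,s+.019*x+.0165*z).round(1),'case bottom', *[proj(S,g-.1*z+a*.013*x+b*.021*w).round(1) for a,b in((1,1),(1,-1),(-1,-1))], 'seat',s.round(4))
c=cv2.imread('pics/side3.png')[180:240,225:305]; cv2.imwrite('pics/z3.png',cv2.resize(c,(800,600),interpolation=cv2.INTER_CUBIC))
```

```text
8 bot [256.  229.2] tip [258.  217.1] [230.9 253.1] case bottom [246.5 205.1] [261.  209.8] [255.5 217.2] seat [0.5616 0.1785 0.0861]
12 bot [258.4 225.8] tip [259.9 213.9] [228.9 249.3] case bottom [247.9 202.8] [262.5 207.5] [257.1 215.3] seat [0.5717 0.1831 0.088 ]
16 bot [260.7 222.2] tip [261.8 210.6] [227.  245.6] case bottom [249.3 200.4] [263.9 205. ] [258.7 213.3] seat [0.5817 0.1875 0.0908]
20 bot [262.9 218.5] tip [263.6 207.2] [225.  241.9] case bottom [250.7 197.9] [265.2 202.5] [260.2 211.1] seat [0.5915 0.1919 0.0942]
24 bot [265.  214.7] tip [265.2 203.6] [223.  238.3] case bottom [251.9 195.3] [266.4 199.9] [261.7 208.8] seat [0.601  0.1962 0.0985]
28 bot [267.  210.7] tip [266.8 200. ] [221.  234.8] case bottom [253.1 192.6] [267.6 197.2] [263.1 206.4] seat [0.6103 0.2004 0.1034]
32 bot [268.9 206.6] tip [268.2 196.3] [219.  231.4] case bottom [254.2 189.9] [268.7 194.4] [264.5 203.9] seat [0.6192 0.2044 0.109 ]
```

View pics/z3.png

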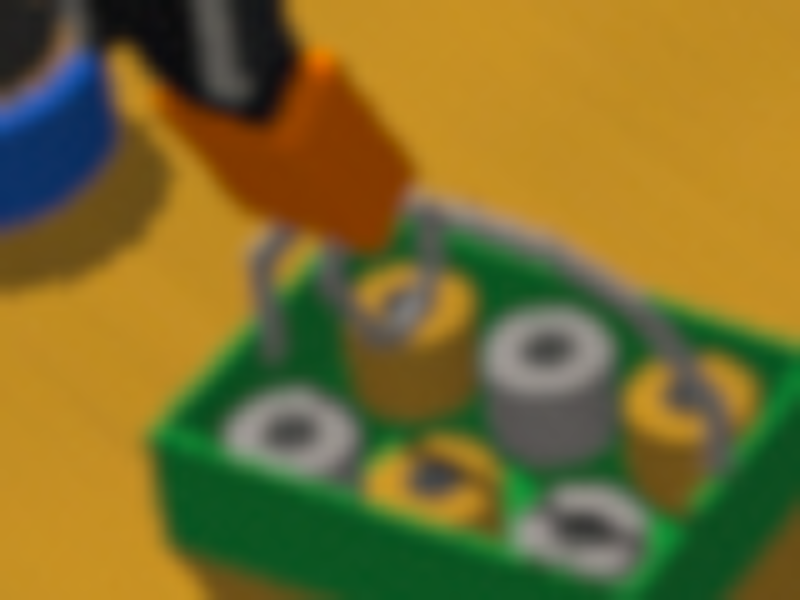

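Hook tip sits at side (267.5,200.5) and top (221,233), so tilt is about 27°. The seat is 34 mm behind the wire. I'll lower 39 mm, then advance 43 mm along the tray's x.

```bash
python3 -m creep '[{"dx":0,"dy":0,"dz":-0.5,"turn":0,"hand":-1},{"dx":0,"dy":0,"dz":-1.1,"turn":0,"hand":-1},{"dx":0,"dy":0,"dz":-1.55,"turn":0,"hand":-1},{"dx":0,"dy":0,"dz":-1.55,"turn":0,"hand":-1},{"dx":0.3,"dy":0.13,"dz":-1.55,"turn":0,"hand":-1},{"dx":0.7,"dy":0.31,"dz":-1.55,"turn":0,"hand":-1},{"dx":1,"dy":0.45,"dz":-1.55,"turn":0,"hand":-1},{"dx":1.2,"dy":0.54,"dz":-1.55,"turn":0,"hand":-1}]'
python3 -m creep '[{"dx":0.2,"dy":0.09,"dz":0,"turn":0,"hand":-1},{"dx":0.37,"dy":0.16,"dz":0,"turn":0,"hand":-1},{"dx":0.37,"dy":0.16,"dz":0,"turn":0,"hand":-1},{"dx":0.37,"dy":0.16,"dz":0.3,"turn":0,"hand":-1},{"dx":0.37,"dy":0.16,"dz":0.6,"turn":0,"hand":-1},{"dx":0.37,"dy":0.16,"dz":0.9,"turn":0,"hand":-1},{"dx":0.37,"dy":0.16,"dz":1.2,"turn":0,"hand":-1},{"dx":0.37,"dy":0.16,"dz":1.2,"turn":0,"hand":-1}]'
python3 -c "
from mos import *
s=get_state();print(s['force'],s['ft_torque'],s['opening'])
snap('top','top4');snap('side','side4'); c=cv2.imread('pics/side4.png')[165:240,225:325]; cv2.imwrite('pics/z4.png',cv2.resize(c,(800,600),interpolation=cv2.INTER_CUBIC))"
```

```text
clock: 6.8
tcp_pos: [0.5719, 0.1838, 0.1878]
tool_rot: [-0.21, 0.978, 0.0, 0.0]
force: [0.4, 0.5, -1.9]
opening: 0.0296
clock: 7.6
tcp_pos: [0.5805, 0.1873, 0.2191]
tool_rot: [-0.21, 0.978, 0.0, 0.001]
force: [-0.3, -0.2, -1.9]
opening: 0.0298
[-0.3273004  -0.17883161 -1.93552821] [-0.02990744  0.07889279 -0.04789989] 0.029759782660074775
```

View pics/z4.png

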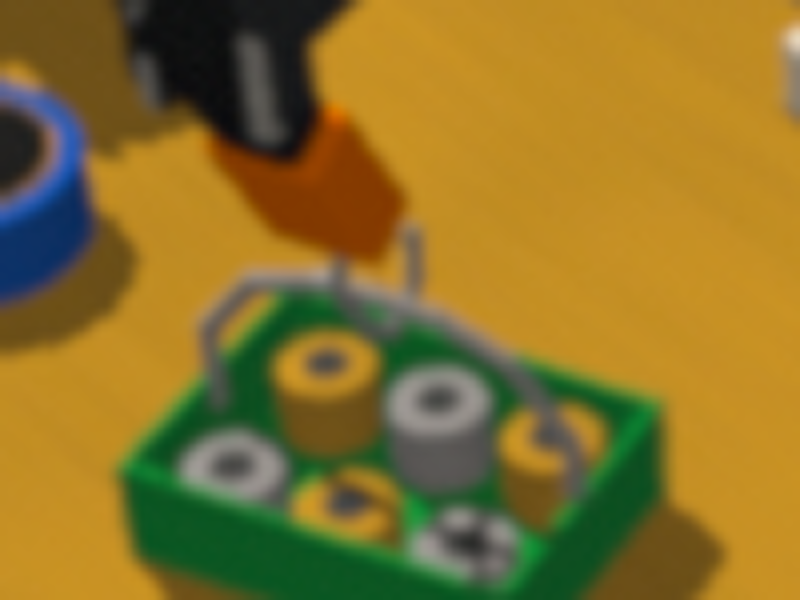

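The wire crosses between the shank (side 267,198) and the tip (276,194). I'll raise gently and watch the force.

```bash
python3 -m creep '[{"dx":0,"dy":0,"dz":0.2,"turn":0,"hand":-1},{"dx":0,"dy":0,"dz":0.4,"turn":0,"hand":-1},{"dx":0,"dy":0,"dz":0.6,"turn":0,"hand":-1},{"dx":0,"dy":0,"dz":0.8,"turn":0,"hand":-1},{"dx":0,"dy":0,"dz":0.9,"turn":0,"hand":-1},{"dx":0,"dy":0,"dz":0.9,"turn":0,"hand":-1},{"dx":0,"dy":0,"dz":0.9,"turn":0,"hand":-1},{"dx":0,"dy":0,"dz":0.9,"turn":0,"hand":-1}]'
python3 -c "
from mos import *
s=get_state();print(s['force'],s['ft_torque'],s['opening'])
snap('top','top5');snap('side','side5')"
```

```text
clock: 8.5
tcp_pos: [0.5798, 0.1872, 0.2398]
tool_rot: [-0.21, 0.978, -0.0, -0.0]
force: [-0.1, -0.4, -5.0]
opening: 0.0298
[-0.06023184 -0.38662953 -5.03547608] [-0.05525094  0.27961871 -0.01241011] 0.029819074247788412
```

Tension rises by 3 N, so the wire is hooked. Now I bring the handle over the bail under light tension so the scale swings upright in the pads.

```bash
python3 -m creep '[{"dx":0.2,"dy":0.09,"dz":0.2,"turn":0,"hand":-1},{"dx":0.6,"dy":0.26,"dz":0.35,"turn":0,"hand":-1},{"dx":1,"dy":0.43,"dz":0.5,"turn":0,"hand":-1},{"dx":1.4,"dy":0.61,"dz":0.65,"turn":0,"hand":-1},{"dx":1.8,"dy":0.78,"dz":0.75,"turn":0,"hand":-1},{"dx":2.2,"dy":0.96,"dz":0.85,"turn":0,"hand":-1},{"dx":2.4,"dy":1.04,"dz":0.9,"turn":0,"hand":-1},{"dx":2.4,"dy":1.04,"dz":0.9,"turn":0,"hand":-1}]'
python3 -c "
from mos import *
s=get_state();print(s['force'],s['ft_torque'],s['opening'])
snap('top','top6');snap('side','side6'); c=cv2.imread('pics/side6.png')[150:240,225:345]; cv2.imwrite('pics/z6.png',cv2.resize(c,(800,600),interpolation=cv2.INTER_CUBIC))"
```

```text
clock: 9.4
tcp_pos: [0.6407, 0.2135, 0.2624]
tool_rot: [-0.21, 0.978, -0.0, 0.0]
force: [-0.3, -0.7, -4.4]
opening: 0.0297
[-0.2834099  -0.68653414 -4.4158548 ] [-0.075519    0.07682472  0.02755464] 0.029712890281197654
```

View pics/z6.png

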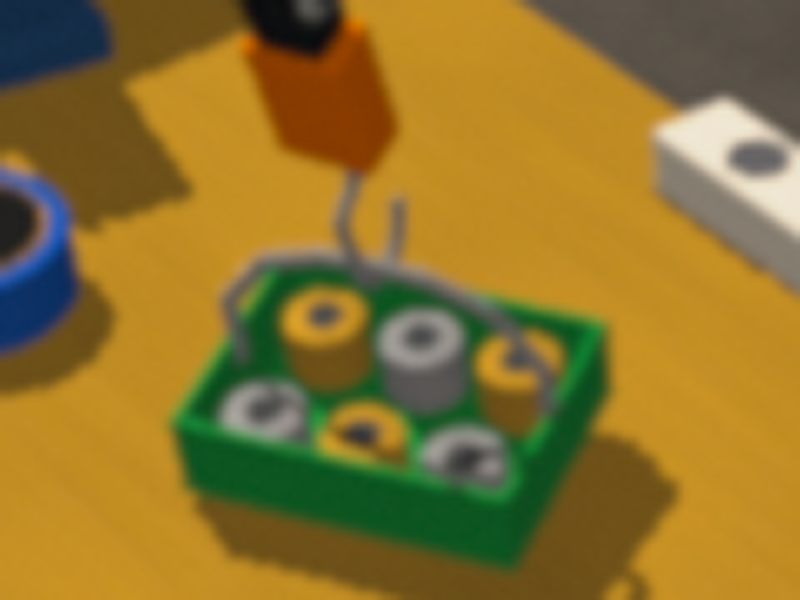

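The wire sits in the hook (side 280,192) and the scale is nearly upright. Lifting slowly.

```bash
python3 -m creep '[{"dx":0,"dy":0,"dz":0.2,"turn":0,"hand":-1},{"dx":0,"dy":0,"dz":0.4,"turn":0,"hand":-1},{"dx":0,"dy":0,"dz":0.6,"turn":0,"hand":-1},{"dx":0,"dy":0,"dz":0.8,"turn":0,"hand":-1},{"dx":0,"dy":0,"dz":1,"turn":0,"hand":-1},{"dx":0,"dy":0,"dz":1.2,"turn":0,"hand":-1},{"dx":0,"dy":0,"dz":1.4,"turn":0,"hand":-1},{"dx":0,"dy":0,"dz":1.6,"turn":0,"hand":-1}]'
python3 -m creep '[{"dx":0,"dy":0,"dz":0.2,"turn":0,"hand":-1},{"dx":0,"dy":0,"dz":0.4,"turn":0,"hand":-1},{"dx":0,"dy":0,"dz":0.6,"turn":0,"hand":-1},{"dx":0,"dy":0,"dz":0.8,"turn":0,"hand":-1},{"dx":0,"dy":0,"dz":0.95,"turn":0,"hand":-1},{"dx":0,"dy":0,"dz":1.05,"turn":0,"hand":-1},{"dx":0,"dy":0,"dz":1.1,"turn":0,"hand":-1},{"dx":0,"dy":0,"dz":1.1,"turn":0,"hand":-1}]'
for i in 1 2; do python3 -m creep '[{"dx":0,"dy":0,"dz":0,"turn":0,"hand":-1},{"dx":0,"dy":0,"dz":0,"turn":0,"hand":-1},{"dx":0,"dy":0,"dz":0,"turn":0,"hand":-1},{"dx":0,"dy":0,"dz":0,"turn":0,"hand":-1},{"dx":0,"dy":0,"dz":0,"turn":0,"hand":-1},{"dx":0,"dy":0,"dz":0,"turn":0,"hand":-1},{"dx":0,"dy":0,"dz":0,"turn":0,"hand":-1},{"dx":0,"dy":0,"dz":0,"turn":0,"hand":-1}]'; done
python3 -c "
from mos import *
s=get_state();print(s['force'],s['ft_torque'],s['opening'])
snap('top','top7');snap('side','side7'); c=cv2.imread('pics/side7.png')[120:240,205:365]; cv2.imwrite('pics/z7.png',cv2.resize(c,(800,600),interpolation=cv2.INTER_CUBIC))"
```

```text
clock: 10.3
tcp_pos: [0.6399, 0.2131, 0.3029]
tool_rot: [-0.21, 0.978, -0.0, -0.0]
force: [0.7, 0.3, -6.7]
opening: 0.0294
clock: 11.1
tcp_pos: [0.64, 0.2131, 0.3301]
tool_rot: [-0.21, 0.978, -0.0, 0.0]
force: [0.6, 0.4, -5.3]
opening: 0.0295
clock: 11.9
tcp_pos: [0.64, 0.2132, 0.3301]
tool_rot: [-0.21, 0.978, -0.0, 0.0]
force: [-0.1, -0.4, -6.0]
opening: 0.0296
clock: 12.7
tcp_pos: [0.64, 0.2131, 0.3301]
tool_rot: [-0.21, 0.978, -0.0, 0.0]
force: [0.1, -0.5, -6.0]
opening: 0.0298
[ 0.11202385 -0.54376477 -5.99051717] [-0.15019432  0.25602183 -0.00242543] 0.029836252801362876
```

View pics/z7.png

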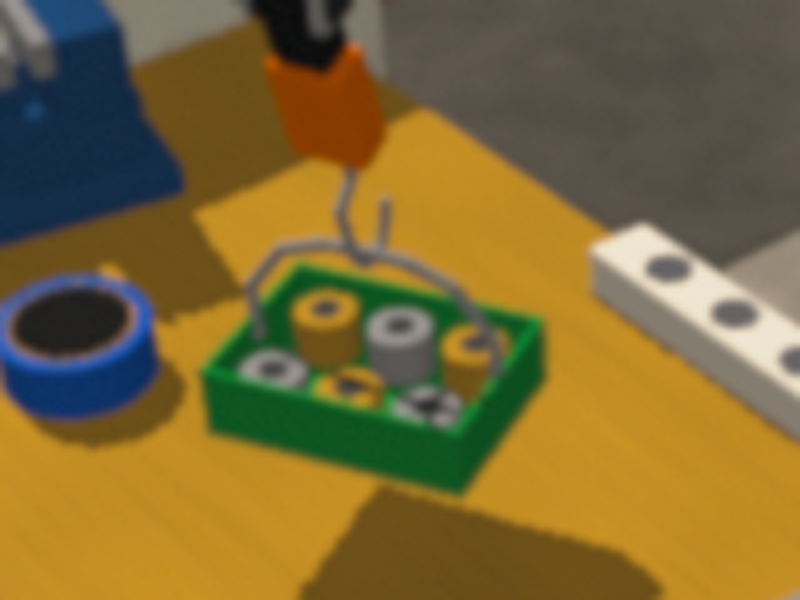

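Tray hangs well clear, with its shadow separated. Force gives about 0.42 kg. Checking the scale's tilt and tray height from the corners.

Run:
```python
from h import *
from scipy.optimize import least_squares
S=cam('side7')
y=np.radians(24.2);X=np.array([np.cos(y),np.sin(y),0]);Z=np.array([0,0,1.])
H=[((276,153.6),(-13,-21,-100)),((264.4,150.4),(-13,21,-100)),((281.6,147),(13,-21,-100)),((277,129),(13,-21,-38)),((258.6,132),(-13,21,-38)),((278,172.6),(0,0,-183))]
def rs(p):
    t=p[0]; x=X*np.cos(t)+Z*np.sin(t); z=-X*np.sin(t)+Z*np.cos(t); w=np.cross(z,x)
    g=np.array([.640,.2131,.3491])+p[1]*X+p[2]*Z
    return np.ravel([proj(S,g+(q[0]*x+q[1]*w+q[2]*z)/1e3)-u for u,q in H])
r=least_squares(rs,[.2,0,0]); print(np.degrees(r.x[0]),r.x); print(rs(r.x).reshape(-1,2).round(1))
# tray rim corners
C=[((246,194.6),(-55,75)),((314,183.6),(55,-75)),((296.4,207),(-55,-75)),((264.6,173.6),(55,75))]
R2=lambda a:np.array([[np.cos(a),-np.sin(a)],[np.sin(a),np.cos(a)]])
rc=lambda p:np.ravel([proj(S,[*(R2(p[2])@np.array(q)/1e3+p[:2]),p[3]])-u for u,q in C])
r=least_squares(rc,[.64,.213,.42,.09]); print('tray',r.x,rc(r.x).round(1))
```

```text
12.977366609712162 [ 0.22649778  0.00156037 -0.00137953]
[[ 1.4  1.1]
 [-1.9  0.3]
 [ 1.   0.5]
 [ 0.8 -1. ]
 [-1.8 -0.6]
 [ 0.9 -0. ]]
tray [0.69522744 0.25817505 0.50310316 0.09228186] [ 0.1  0.2 -0.8  0.3  0.5  0.4  0.1 -0.9]
```

Scale tilt is about 13° (0.23 rad), too close to the 0.25 limit. A quick vertical step loads the spring, so the scale should slip further upright in the pads.

```bash
python3 -m creep '[{"dx":0,"dy":0,"dz":0.7,"turn":0,"hand":-1},{"dx":0,"dy":0,"dz":0.7,"turn":0,"hand":-1},{"dx":0,"dy":0,"dz":0.7,"turn":0,"hand":-1},{"dx":0,"dy":0,"dz":0.2,"turn":0,"hand":-1},{"dx":0,"dy":0,"dz":0,"turn":0,"hand":-1},{"dx":0,"dy":0,"dz":0.8,"turn":0,"hand":-1},{"dx":0,"dy":0,"dz":0.8,"turn":0,"hand":-1},{"dx":0,"dy":0,"dz":0.8,"turn":0,"hand":-1}]'
python3 -m creep '[{"dx":0,"dy":0,"dz":-0.4,"turn":0,"hand":-1},{"dx":0,"dy":0,"dz":-0.8,"turn":0,"hand":-1},{"dx":0,"dy":0,"dz":-0.8,"turn":0,"hand":-1},{"dx":0,"dy":0,"dz":0,"turn":0,"hand":-1},{"dx":0,"dy":0,"dz":0,"turn":0,"hand":-1},{"dx":0,"dy":0,"dz":0,"turn":0,"hand":-1},{"dx":0,"dy":0,"dz":0,"turn":0,"hand":-1},{"dx":0,"dy":0,"dz":0,"turn":0,"hand":-1}]'
for i in 1 2; do python3 -m creep '[{"dx":0,"dy":0,"dz":0,"turn":0,"hand":-1},{"dx":0,"dy":0,"dz":0,"turn":0,"hand":-1},{"dx":0,"dy":0,"dz":0,"turn":0,"hand":-1},{"dx":0,"dy":0,"dz":0,"turn":0,"hand":-1},{"dx":0,"dy":0,"dz":0,"turn":0,"hand":-1},{"dx":0,"dy":0,"dz":0,"turn":0,"hand":-1},{"dx":0,"dy":0,"dz":0,"turn":0,"hand":-1},{"dx":0,"dy":0,"dz":0,"turn":0,"hand":-1}]'; done
python3 -c "
from mos import *
s=get_state();print(s['force'],s['ft_torque'],s['opening'])
snap('top','top8');snap('side','side8'); 
g=cam('side8')
c=cv2.imread('pics/side8.png')[100:220,205:365]; cv2.imwrite('pics/z8.png',cv2.resize(c,(800,600),interpolation=cv2.INTER_CUBIC))"
```

```text
clock: 13.6
tcp_pos: [0.64, 0.2131, 0.3494]
tool_rot: [-0.21, 0.978, -0.0, 0.0]
force: [0.7, 0.6, -7.2]
opening: 0.0297
clock: 14.4
tcp_pos: [0.6398, 0.2131, 0.3493]
tool_rot: [-0.21, 0.978, -0.0, -0.0]
force: [-0.5, 0.4, -5.9]
opening: 0.03
clock: 15.2
tcp_pos: [0.64, 0.2131, 0.3501]
tool_rot: [-0.21, 0.978, -0.0, -0.0]
force: [1.2, -0.2, -7.0]
opening: 0.0297
clock: 16.0
tcp_pos: [0.6399, 0.2131, 0.35]
tool_rot: [-0.21, 0.978, -0.0, -0.0]
force: [-0.5, 0.3, -5.8]
opening: 0.0297
[-0.52846448  0.28496962 -5.81174407] [-0.08393045  0.24727315  0.02713232] 0.029749548907850965
```

View pics/z8.png

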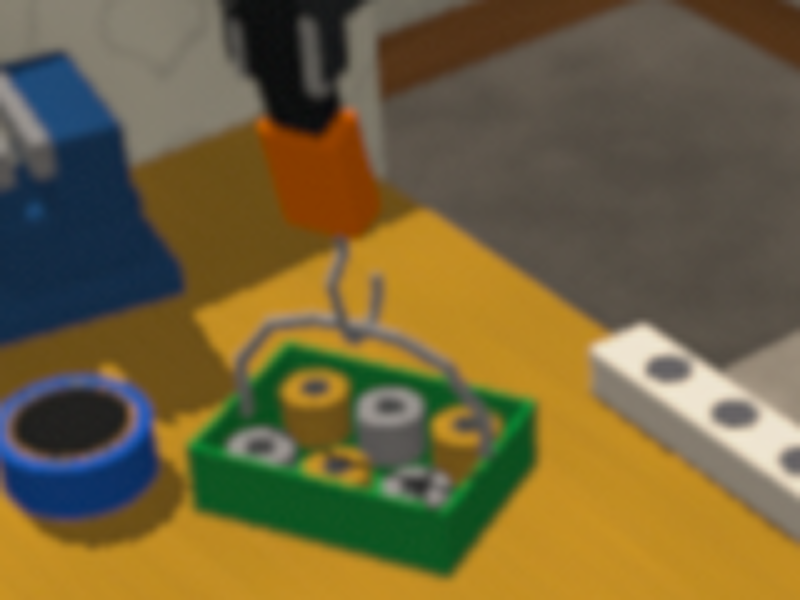

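Run:
```python
from h import *
from scipy.optimize import least_squares
S=cam('side8')
y=np.radians(24.2);X=np.array([np.cos(y),np.sin(y),0]);Z=np.array([0,0,1.])
H=[((274.6,147.4),(-13,-21,-100)),((262,144),(-13,21,-100)),((281,141.6),(13,-21,-100)),((276,122.4),(13,-21,-38)),((257.4,124.4),(-13,21,-38)),((275.4,167.6),(0,0,-183))]
def rs(p):
    t=p[0]; x=X*np.cos(t)+Z*np.sin(t); z=-X*np.sin(t)+Z*np.cos(t); w=np.cross(z,x)
    g=np.array([.640,.2131,.369])+p[1]*X+p[2]*Z
    return np.ravel([proj(S,g+(q[0]*x+q[1]*w+q[2]*z)/1e3)-u for u,q in H])
r=least_squares(rs,[.2,0,0]); print(np.degrees(r.x[0]),r.x); print(rs(r.x).reshape(-1,2).round(1))
# tray rim: bail top triangulated with tray
for n,t in(('side7',13),('side8',8)):
  for z in(.05,.07): pass
```

```text
10.460900971569643 [ 0.18257716  0.00162232 -0.00124766]
[[ 1.3  1.2]
 [-1.2  0.5]
 [ 0.2  0. ]
 [ 0.8 -1.5]
 [-1.9 -0.5]
 [ 1.4  0.6]]
```

Tilt is down to about 0.18 rad, but the tray still bounces a little on the spring. One more step, then a long hold.

```bash
python3 -m creep '[{"dx":0,"dy":0,"dz":0.9,"turn":0,"hand":-1},{"dx":0,"dy":0,"dz":0.9,"turn":0,"hand":-1},{"dx":0,"dy":0,"dz":0.7,"turn":0,"hand":-1},{"dx":0,"dy":0,"dz":0.4,"turn":0,"hand":-1},{"dx":0,"dy":0,"dz":0.2,"turn":0,"hand":-1},{"dx":0,"dy":0,"dz":0,"turn":0,"hand":-1},{"dx":0,"dy":0,"dz":0,"turn":0,"hand":-1},{"dx":0,"dy":0,"dz":0,"turn":0,"hand":-1}]'
for i in 1 2 3 4 5 6; do python3 -m creep '[{"dx":0,"dy":0,"dz":0,"turn":0,"hand":-1},{"dx":0,"dy":0,"dz":0,"turn":0,"hand":-1},{"dx":0,"dy":0,"dz":0,"turn":0,"hand":-1},{"dx":0,"dy":0,"dz":0,"turn":0,"hand":-1},{"dx":0,"dy":0,"dz":0,"turn":0,"hand":-1},{"dx":0,"dy":0,"dz":0,"turn":0,"hand":-1},{"dx":0,"dy":0,"dz":0,"turn":0,"hand":-1},{"dx":0,"dy":0,"dz":0,"turn":0,"hand":-1}]' | grep -E 'clock|force'; done
python3 - <<'E'
from mos import *
snap('top','top9');snap('side','side9')
a=cv2.imread('pics/side8.png');b=cv2.imread('pics/side9.png')
def om(im):
    h=cv2.cvtColor(im,cv2.COLOR_BGR2HSV); m=cv2.inRange(h,(5,200,120),(13,255,255))[90:160,245:300]
    p=cv2.findNonZero(m); return len(p),cv2.boundingRect(p),cv2.minAreaRect(p)
print(om(cv2.imread('pics/side7.png')),om(a),om(b))
def gm(im):
    h=cv2.cvtColor(im,cv2.COLOR_BGR2HSV); m=cv2.inRange(h,(50,120,40),(75,255,255)); m[:, :225]=0;m[:,340:]=0
    return cv2.minAreaRect(cv2.findNonZero(m)),cv2.boundingRect(cv2.findNonZero(m))
for k in(7,8,9): print(gm(cv2.imread(f'pics/side{k}.png')))
E
```

```text
clock: 16.9
tcp_pos: [0.64, 0.2131, 0.3498]
tool_rot: [-0.21, 0.978, -0.0, -0.0]
force: [0.3, 1.2, -4.7]
opening: 0.0296
clock: 17.7
force: [0.4, -0.3, -5.9]
clock: 18.5
force: [0.4, 0.5, -5.4]
clock: 19.3
force: [0.2, 0.7, -6.1]
clock: 20.1
force: [-0.1, 0.2, -5.8]
clock: 20.9
force: [-0.4, 0.3, -5.9]
clock: 21.7
force: [-0.2, -0.0, -6.2]
(297, (15, 40, 20, 23), ((25.582992553710938, 52.31120300292969), (21.514829635620117, 17.1989803314209), 75.0685806274414)) (322, (14, 33, 21, 24), ((24.365386962890625, 45.32692337036133), (22.357236862182617, 17.45433235168457), 78.69007110595703)) (320, (14, 33, 20, 24), ((24.26923370361328, 45.346153259277344), (22.357236862182617, 17.650449752807617), 78.69007110595703))
(((278.9302062988281, 194.27284240722656), (64.4366455078125, 37.06233596801758), 14.349332809448242), (246, 173, 67, 45))
(((276.53179931640625, 190.86764526367188), (66.08345031738281, 36.75624084472656), 13.495732307434082), (243, 169, 69, 45))
(((277.531494140625, 189.87850952148438), (65.35771179199219, 38.002838134765625), 14.534454345703125), (244, 169, 68, 45))
```

The scale held still (force about -5.9 N) for over 3 s, tilt 0.18 rad, tray roughly 9 cm up. Lowering and unhooking.

```bash
python3 -m creep '[{"dx":0,"dy":0,"dz":-0.2,"turn":0,"hand":-1},{"dx":0,"dy":0,"dz":-0.6,"turn":0,"hand":-1},{"dx":0,"dy":0,"dz":-1.1,"turn":0,"hand":-1},{"dx":0,"dy":0,"dz":-1.6,"turn":0,"hand":-1},{"dx":0,"dy":0,"dz":-2.1,"turn":0,"hand":-1},{"dx":0,"dy":0,"dz":-2.6,"turn":0,"hand":-1},{"dx":0,"dy":0,"dz":-2.9,"turn":0,"hand":-1},{"dx":0,"dy":0,"dz":-3.1,"turn":0,"hand":-1}]'
python3 -m creep '[{"dx":0,"dy":0,"dz":-0.15,"turn":0,"hand":-1},{"dx":0,"dy":0,"dz":-0.3,"turn":0,"hand":-1},{"dx":0,"dy":0,"dz":-0.45,"turn":0,"hand":-1},{"dx":0,"dy":0,"dz":-0.6,"turn":0,"hand":-1},{"dx":0,"dy":0,"dz":-0.75,"turn":0,"hand":-1},{"dx":0,"dy":0,"dz":-1,"turn":0,"hand":-1},{"dx":0,"dy":0,"dz":-1.2,"turn":0,"hand":-1},{"dx":0,"dy":0,"dz":-1.3,"turn":0,"hand":-1}]'
python3 -m creep '[{"dx":0,"dy":0,"dz":-0.3,"turn":0,"hand":-1},{"dx":0,"dy":0,"dz":-0.6,"turn":0,"hand":-1},{"dx":0,"dy":0,"dz":-0.9,"turn":0,"hand":-1},{"dx":0,"dy":0,"dz":-1.1,"turn":0,"hand":-1},{"dx":0,"dy":0,"dz":-1.25,"turn":0,"hand":-1},{"dx":0,"dy":0,"dz":-1.25,"turn":0,"hand":-1},{"dx":0,"dy":0,"dz":-1.25,"turn":0,"hand":-1},{"dx":0,"dy":0,"dz":-1.25,"turn":0,"hand":-1}]'
python3 - <<'E'
from mos import *
s=get_state();print(s['force'],s['ft_torque'])
snap('top','top10');snap('side','side10')
def om(im):
    h=cv2.cvtColor(im,cv2.COLOR_BGR2HSV); m=cv2.inRange(h,(5,200,120),(13,255,255)); m[:, :245]=0;m[:,310:]=0;m[:90]=0;m[225:]=0
    p=cv2.findNonZero(m); return len(p),cv2.boundingRect(p),cv2.minAreaRect(p)
def gm(im):
    h=cv2.cvtColor(im,cv2.COLOR_BGR2HSV); m=cv2.inRange(h,(50,120,40),(75,255,255)); m[:, :225]=0;m[:,340:]=0
    return cv2.boundingRect(cv2.findNonZero(m))
for k in(0,4,6,10): im=cv2.imread(f'pics/side{k}.png'); print(k,om(im)[1:],gm(im))
E
```

```text
clock: 22.6
tcp_pos: [0.6398, 0.2131, 0.2715]
tool_rot: [-0.21, 0.978, -0.0, -0.0]
force: [0.9, -0.1, -5.4]
opening: 0.0294
clock: 23.4
tcp_pos: [0.6399, 0.2132, 0.2396]
tool_rot: [-0.21, 0.978, 0.0, -0.0]
force: [-0.9, 0.9, -1.0]
opening: 0.0299
clock: 24.2
tcp_pos: [0.6402, 0.2132, 0.2092]
tool_rot: [-0.21, 0.978, 0.0, 0.0]
force: [0.3, 0.7, -1.7]
opening: 0.0297
[ 0.28155506  0.71099866 -1.73494499] [0.05849031 0.03228238 0.04312192]Traceback (most recent call last):
  File "<stdin>", line 10, in <module>
  File "<stdin>", line 6, in om
TypeError: object of type 'NoneType' has no len()
```

Unloaded. Retreating along -h.

```bash
python3 -m creep '[{"dx":-0.2,"dy":-0.09,"dz":0,"turn":0,"hand":-1},{"dx":-0.5,"dy":-0.22,"dz":0,"turn":0,"hand":-1},{"dx":-0.8,"dy":-0.36,"dz":0,"turn":0,"hand":-1},{"dx":-1.1,"dy":-0.5,"dz":0,"turn":0,"hand":-1},{"dx":-1.4,"dy":-0.63,"dz":0,"turn":0,"hand":-1},{"dx":-1.7,"dy":-0.77,"dz":0,"turn":0,"hand":-1},{"dx":-2,"dy":-0.9,"dz":0,"turn":0,"hand":-1},{"dx":-2.2,"dy":-1,"dz":0,"turn":0,"hand":-1}]'
python3 - <<'E'
from mos import *
s=get_state();print(s['force'],s['ft_torque'])
snap('top','top11');snap('side','side11')
def gm(im,lo,hi):
    h=cv2.cvtColor(im,cv2.COLOR_BGR2HSV); m=cv2.inRange(h,lo,hi); m[:, :225]=0;m[:,345:]=0;m[:90]=0;m[255:]=0
    p=cv2.findNonZero(m); return None if p is None else (cv2.boundingRect(p),[round(float(x),1) for x in p.reshape(-1,2).mean(0)])
for k in(0,4,6,10,11): im=cv2.imread(f'pics/side{k}.png'); print(k,gm(im,(50,120,40),(75,255,255)),gm(im,(5,215,110),(12,255,255)))
E
```

```text
clock: 25.1
tcp_pos: [0.5842, 0.1878, 0.2089]
tool_rot: [-0.21, 0.978, 0.0, -0.0]
force: [0.2, 0.4, -2.5]
opening: 0.0296
[ 0.23706279  0.4107761  -2.46327409] [-0.02428819  0.05053242 -0.06529285]
0 ((241, 202, 66, 48), [273.2, 228.9]) None
4 ((241, 202, 66, 48), [273.3, 229.4]) None
6 ((252, 190, 63, 45), [283.2, 215.9]) None
10 ((248, 195, 64, 47), [279.3, 222.1]) ((275, 192, 1, 1), [275.0, 192.0])
11 ((248, 197, 64, 45), [280.8, 223.5]) None
```

Unhooked: the tray's mask hasn't shifted. I raise clear and spend my last picture on the empty rest plus the scale.

```bash
python3 -m creep '[{"dx":0,"dy":0,"dz":0.5,"turn":0,"hand":-1},{"dx":0,"dy":0,"dz":1.2,"turn":0,"hand":-1},{"dx":0,"dy":0,"dz":2,"turn":0,"hand":-1},{"dx":0,"dy":0,"dz":2.8,"turn":0,"hand":-1},{"dx":0,"dy":0,"dz":3.6,"turn":0,"hand":-1},{"dx":0,"dy":0,"dz":4.2,"turn":0,"hand":-1},{"dx":0,"dy":0,"dz":4.6,"turn":0,"hand":-1},{"dx":0,"dy":0,"dz":4.6,"turn":0,"hand":-1}]'
python3 - <<'E'
from mos import *
s=snap('side','side12');t=snap('top','top12'); c=np.array([*get_state()['tcp_pos']])-[0,0,.08]
print(proj(s,c))
u=proj(s,c).astype(int)
A=np.hstack([crop('side12',u[0]-50,max(0,u[1]-37),100,75),crop('top12',335,205)])
B=np.hstack([crop('side12',315,255,80,60),crop('side12',225,185,100,75)])
cv2.imwrite('pics/m12.png',cv2.convertScaleAbs(np.vstack([A,B]),alpha=1.4,beta=15))
E
```

```text
clock: 26.0
tcp_pos: [0.5855, 0.1883, 0.3252]
tool_rot: [-0.21, 0.978, 0.0, 0.001]
force: [-0.5, 0.1, -1.6]
opening: 0.0299
[254.00727178 169.57911814]
```

View pics/m12.png

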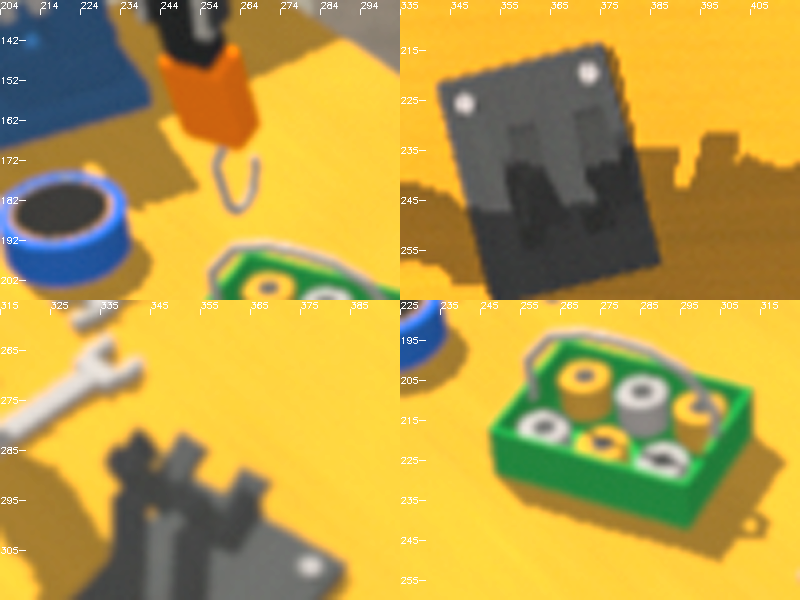

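The rest is two side bars with an open gap between them, so the hook can pass freely. The tray stands flat and unhooked. Fitting the scale's present tilt from the case corners.

Run:
```python
from h import *
from scipy.optimize import least_squares
S=cam('side12')
y=np.radians(24.2);X=np.array([np.cos(y),np.sin(y),0]);Z=np.array([0,0,1.])
H=[((264,169.5),(-13,-21,-100)),((249,165.3),(-13,21,-100)),((269,163.3),(13,-21,-100)),((263.5,143.3),(13,-21,-38)),((244,147.5),(-13,21,-38)),((263.5,185.3),(0,0,-167))]
def rs(p):
    t=p[0]; x=X*np.cos(t)+Z*np.sin(t); z=-X*np.sin(t)+Z*np.cos(t); w=np.cross(z,x)
    g=np.array([.5855,.1883,.3442])+p[1]*X+p[2]*Z
    return np.ravel([proj(S,g+(q[0]*x+q[1]*w+q[2]*z)/1e3)-u for u,q in H])
r=least_squares(rs,[.2,0,0]); print(np.degrees(r.x[0]),r.x); print(rs(r.x).reshape(-1,2).round(1))
t=r.x[0]; 
for tt in (t,np.radians(20),np.radians(28)):
  y=np.radians(12.6);h=np.array([np.cos(y),np.sin(y),0]); Ph=np.array([.5661,-.1516,.1594])
  b=lambda a:.104*(np.sin(a)*h-np.cos(a)*Z)
  print('tcp for case bottom home',Ph+b(np.radians(28))-b(tt))
print(rs([t,0,-.004]).reshape(-1,2).round(1))
```

```text
10.303946342577055 [ 0.17983779  0.00277206 -0.00237798]
[[-0.2  1.2]
 [-0.4  1. ]
 [ 0.4  0.1]
 [ 0.9 -0.2]
 [-1.3 -1.3]
 [ 0.8 -0.5]]
tcp for case bottom home [ 0.59559471 -0.14500715  0.16989621]
tcp for case bottom home [ 0.57903573 -0.14870852  0.16530148]
tcp for case bottom home [ 0.5661 -0.1516  0.1594]
[[-0.8  2.4]
 [-1.   2.2]
 [-0.2  1.2]
 [ 0.3  1. ]
 [-1.9 -0.1]
 [ 0.3  0.6]]
```

```bash
python3 -m creep '[{"dx":0,"dy":-1,"dz":0,"turn":-0.2,"hand":-1},{"dx":0.1,"dy":-2.5,"dz":0,"turn":-0.4,"hand":-1},{"dx":0.1,"dy":-4.2,"dz":0,"turn":-0.6,"hand":-1},{"dx":0.2,"dy":-6,"dz":0,"turn":-0.8,"hand":-1},{"dx":0.2,"dy":-7.8,"dz":0,"turn":-1,"hand":-1},{"dx":0.3,"dy":-9.5,"dz":0,"turn":-1.2,"hand":-1},{"dx":0.4,"dy":-11,"dz":0,"turn":-1.4,"hand":-1},{"dx":0.4,"dy":-12.3,"dz":0,"turn":-1.45,"hand":-1}]'
python3 -m creep '[{"dx":0,"dy":-0.6,"dz":0,"turn":0,"hand":-1},{"dx":0,"dy":-0.9,"dz":0,"turn":0,"hand":-1},{"dx":0,"dy":-1.03,"dz":0,"turn":0,"hand":-1},{"dx":0,"dy":-1.03,"dz":0,"turn":0,"hand":-1},{"dx":0,"dy":-1.03,"dz":-0.5,"turn":0,"hand":-1},{"dx":0,"dy":-1.03,"dz":-1.2,"turn":0,"hand":-1},{"dx":0,"dy":-1.03,"dz":-1.8,"turn":0,"hand":-1},{"dx":0,"dy":-1.03,"dz":-2,"turn":0,"hand":-1}]'
python3 -c "
from mos import *
s=get_state();print(s['tcp_pos'],s['tool_rot'],s['force'])
S=snap('side','side13');T=snap('top','top13')"
```

```text
clock: 26.9
tcp_pos: [0.5942, -0.1221, 0.3229]
tool_rot: [-0.108, 0.994, -0.0, -0.001]
force: [0.6, -0.4, -2.8]
opening: 0.0298
clock: 27.7
tcp_pos: [0.5942, -0.144, 0.2715]
tool_rot: [-0.11, 0.994, 0.0, -0.001]
force: [-0.3, -1.2, -2.3]
opening: 0.0301
[ 0.59423491 -0.1440425   0.27153179] [-1.10478481e-01  9.93877596e-01  2.99901824e-04 -1.31868170e-03] [-0.30158255 -1.2384958  -2.29532137]
```

```bash
python3 -m creep '[{"dx":0,"dy":-0.05,"dz":-0.5,"turn":0,"hand":-1},{"dx":0,"dy":-0.05,"dz":-1,"turn":0,"hand":-1},{"dx":0,"dy":-0.05,"dz":-1.5,"turn":0,"hand":-1},{"dx":0,"dy":-0.05,"dz":-1.9,"turn":0,"hand":-1},{"dx":0,"dy":-0.05,"dz":-2.2,"turn":0,"hand":-1},{"dx":0,"dy":-0.05,"dz":-2.4,"turn":0,"hand":-1},{"dx":0,"dy":-0.05,"dz":-2.4,"turn":0,"hand":-1},{"dx":0,"dy":-0.05,"dz":-2.4,"turn":0,"hand":-1}]'
python3 -m creep '[{"dx":0,"dy":0,"dz":-0.2,"turn":0,"hand":-1},{"dx":0,"dy":0,"dz":-0.4,"turn":0,"hand":-1},{"dx":0,"dy":0,"dz":-0.6,"turn":0,"hand":-1},{"dx":0,"dy":0,"dz":-0.8,"turn":0,"hand":-1},{"dx":0,"dy":0,"dz":-1,"turn":0,"hand":-1},{"dx":0,"dy":0,"dz":-1.2,"turn":0,"hand":-1},{"dx":0,"dy":0,"dz":-1.2,"turn":0,"hand":-1},{"dx":0,"dy":0,"dz":-1.2,"turn":0,"hand":-1}]'
python3 -c "
from mos import *
s=get_state();print(s['tcp_pos'],s['ft_torque'],s['force'])
S=snap('side','side14')
def om(n):
    h=cv2.cvtColor(cv2.imread('pics/'+n+'.png'),cv2.COLOR_BGR2HSV)[200:330,300:420]; m=cv2.inRange(h,(5,180,80),(13,255,255))
    p=cv2.findNonZero(m); return len(p),cv2.boundingRect(p),cv2.minAreaRect(p)
for n in('side0','side1','side2','side13','side14'): print(n,om(n))"
```

```text
clock: 28.6
tcp_pos: [0.5951, -0.1464, 0.214]
tool_rot: [-0.11, 0.994, -0.0, 0.0]
force: [0.4, 0.2, -1.8]
opening: 0.0296
clock: 29.4
tcp_pos: [0.595, -0.1464, 0.1838]
tool_rot: [-0.11, 0.994, -0.0, -0.0]
force: [-0.2, 0.3, -1.9]
opening: 0.0295
[ 0.59496423 -0.14637987  0.18375108] [-0.08630088 -0.00464943 -0.0148538 ] [-0.16993208  0.34859801 -1.87729984]
side0 (139, (41, 80, 25, 17), ((53.24706268310547, 87.28823852539062), (22.45230484008789, 14.31740951538086), 49.398704528808594))
side1 (85, (41, 83, 25, 14), ((52.74314880371094, 88.06507110595703), (25.573020935058594, 10.09679126739502), 24.443954467773438))
side2 (281, (42, 25, 28, 21), ((56.099998474121094, 33.30000305175781), (28.600004196166992, 17.400001525878906), 53.13010025024414))
side13 (352, (46, 39, 22, 25), ((56.5, 51.0), (24.0, 21.0), 90.0))
side14 (282, (46, 70, 20, 24), ((55.8916015625, 81.8739013671875), (22.882537841796875, 18.558801651000977), 86.18592071533203))
```

No contact yet. Swinging the handle back along the slope so the scale leans as it seats.

```bash
python3 -m creep '[{"dx":-0.15,"dy":-0.03,"dz":0,"turn":0,"hand":-1},{"dx":-0.3,"dy":-0.06,"dz":-0.05,"turn":0,"hand":-1},{"dx":-0.5,"dy":-0.1,"dz":-0.1,"turn":0,"hand":-1},{"dx":-0.7,"dy":-0.14,"dz":-0.2,"turn":0,"hand":-1},{"dx":-0.9,"dy":-0.18,"dz":-0.35,"turn":0,"hand":-1},{"dx":-1.1,"dy":-0.22,"dz":-0.5,"turn":0,"hand":-1},{"dx":-1.16,"dy":-0.23,"dz":-0.6,"turn":0,"hand":-1},{"dx":-1.16,"dy":-0.23,"dz":-0.6,"turn":0,"hand":-1}]'
cat > om.py <<'E'
from mos import *
import sys
k=sys.argv[1]
s=get_state();print(s['tcp_pos'],s['ft_torque'],s['force'])
snap('side','side'+k)
def om(n):
    h=cv2.cvtColor(cv2.imread('pics/'+n+'.png'),cv2.COLOR_BGR2HSV)[200:330,300:420]; m=cv2.inRange(h,(5,180,80),(13,255,255))
    p=cv2.findNonZero(m); return len(p),cv2.boundingRect(p),cv2.minAreaRect(p)
for n in('side0','side1','side'+k): print(n,om(n))
E
python3 om.py 15
```

```text
clock: 30.25
tcp_pos: [0.5655, -0.1522, 0.1684]
tool_rot: [-0.11, 0.994, 0.0, -0.0]
force: [2.0, 1.0, -1.2]
opening: 0.0298
[ 0.56547886 -0.15215247  0.16835779] [-0.05344773 -0.25455516  0.05034212] [ 2.0064397   0.95722541 -1.22451648]
side0 (139, (41, 80, 25, 17), ((53.24706268310547, 87.28823852539062), (22.45230484008789, 14.31740951538086), 49.398704528808594))
side1 (85, (41, 83, 25, 14), ((52.74314880371094, 88.06507110595703), (25.573020935058594, 10.09679126739502), 24.443954467773438))
side15 (170, (40, 78, 25, 19), ((52.13529586791992, 85.24117279052734), (25.27239990234375, 15.293598175048828), 49.39870071411133))
```

Lean now matches the original (mask angle 49.4° in both). Lowering the last 9 mm.

```bash
python3 -m creep '[{"dx":0,"dy":0.02,"dz":-0.07,"turn":0,"hand":-1},{"dx":0,"dy":0.02,"dz":-0.14,"turn":0,"hand":-1},{"dx":0,"dy":0.02,"dz":-0.21,"turn":0,"hand":-1},{"dx":0,"dy":0.02,"dz":-0.28,"turn":0,"hand":-1},{"dx":0,"dy":0.02,"dz":-0.35,"turn":0,"hand":-1},{"dx":0,"dy":0.02,"dz":-0.38,"turn":0,"hand":-1},{"dx":0,"dy":0.02,"dz":-0.38,"turn":0,"hand":-1},{"dx":0,"dy":0.02,"dz":-0.38,"turn":0,"hand":-1}]'
python3 om.py 16
```

```text
clock: 31.1
tcp_pos: [0.5657, -0.1518, 0.1599]
tool_rot: [-0.11, 0.994, 0.0, -0.0]
force: [-4.0, 1.9, 13.4]
opening: 0.03
[ 0.56574146 -0.15178153  0.15986626] [0.373007   0.69976911 0.1592115 ] [-4.04245014  1.86254449 13.36399104]
side0 (139, (41, 80, 25, 17), ((53.24706268310547, 87.28823852539062), (22.45230484008789, 14.31740951538086), 49.398704528808594))
side1 (85, (41, 83, 25, 14), ((52.74314880371094, 88.06507110595703), (25.573020935058594, 10.09679126739502), 24.443954467773438))
side16 (132, (41, 79, 25, 18), ((53.29267883300781, 86.86585235595703), (21.39580535888672, 15.617377281188965), 51.34019470214844))
```

Seated (13 N upward). Opening and withdrawing upward.

```bash
python3 -m creep '[{"dx":0,"dy":0,"dz":0,"turn":0,"hand":-0.2},{"dx":0,"dy":0,"dz":0,"turn":0,"hand":0},{"dx":0,"dy":0,"dz":0,"turn":0,"hand":0.4},{"dx":0,"dy":0,"dz":0,"turn":0,"hand":0.8},{"dx":0,"dy":0,"dz":0,"turn":0,"hand":1},{"dx":0,"dy":0,"dz":0,"turn":0,"hand":1},{"dx":0,"dy":0,"dz":0,"turn":0,"hand":1},{"dx":0,"dy":0,"dz":0,"turn":0,"hand":1}]'
python3 om.py 17
python3 -m creep '[{"dx":0,"dy":0,"dz":0.3,"turn":0,"hand":1},{"dx":0,"dy":0,"dz":1,"turn":0,"hand":1},{"dx":0,"dy":0,"dz":2,"turn":0,"hand":1},{"dx":0,"dy":0,"dz":3,"turn":0,"hand":1},{"dx":0,"dy":0,"dz":4.2,"turn":0,"hand":1},{"dx":-0.5,"dy":1,"dz":5.4,"turn":0,"hand":1},{"dx":-1,"dy":2.5,"dz":6,"turn":0,"hand":1},{"dx":-2,"dy":4,"dz":6,"turn":0,"hand":1}]'
python3 -m creep '[{"dx":-0.5,"dy":1.7,"dz":0,"turn":0,"hand":1},{"dx":-1,"dy":3.4,"dz":0,"turn":0,"hand":1},{"dx":-1.5,"dy":5,"dz":0,"turn":0,"hand":1},{"dx":-1.5,"dy":6.5,"dz":0,"turn":0,"hand":1},{"dx":-1.5,"dy":8,"dz":0,"turn":0,"hand":1},{"dx":-1.5,"dy":8,"dz":0,"turn":0,"hand":1},{"dx":-1.5,"dy":8,"dz":0,"turn":0,"hand":1},{"dx":-1.5,"dy":8,"dz":0,"turn":0,"hand":1}]'
python3 om.py 18
python3 - <<'E'
from mos import *
snap('top','top18')
for n in('side','top'):
    a=cv2.imread(f'pics/{n}0.png').astype(int);b=cv2.imread(f'pics/{n}18.png').astype(int)
    d=np.abs(a-b).sum(2)
    x,y=((315,255) if n=='side' else (335,205)); print(n,'scale region changed px',(d[y:y+60,x:x+75]>90).sum())
    for nm,k in(('a',a),('b',b)):
        h=cv2.cvtColor(k.astype(np.uint8),cv2.COLOR_BGR2HSV)[y:y+60,x:x+75]
        m=cv2.inRange(h,(0,0,0),(180,255,28)); o=cv2.inRange(h,(5,180,80),(13,255,255))
        print(nm,*[(int((q>0).sum()),np.array(cv2.moments(q,True)['m10'])/max(1,(q>0).sum()),cv2.moments(q,True)['m01']/max(1,(q>0).sum())) for q in(m,o)])
E
```

```text
clock: 31.95
tcp_pos: [0.5659, -0.1516, 0.1593]
tool_rot: [-0.11, 0.994, -0.0, -0.0]
force: [0.2, -0.6, 0.0]
opening: 0.0855
[ 0.56594603 -0.15160278  0.15931394] [-0.02570077  0.04756919  0.00449378] [ 0.19972373 -0.5962792   0.02020852]
side0 (139, (41, 80, 25, 17), ((53.24706268310547, 87.28823852539062), (22.45230484008789, 14.31740951538086), 49.398704528808594))
side1 (85, (41, 83, 25, 14), ((52.74314880371094, 88.06507110595703), (25.573020935058594, 10.09679126739502), 24.443954467773438))
side17 (117, (40, 80, 26, 17), ((52.50000762939453, 86.00000762939453), (24.748737335205078, 14.849242210388184), 45.0))
clock: 32.8
tcp_pos: [0.517, -0.0509, 0.3119]
tool_rot: [-0.109, 0.994, -0.0, 0.002]
force: [1.3, 1.3, -0.7]
opening: 0.0851
clock: 33.6
tcp_pos: [0.4786, 0.1474, 0.3096]
tool_rot: [-0.109, 0.994, -0.0, 0.0]
force: [0.3, -0.1, -0.4]
opening: 0.0855
[0.47858347 0.14740432 0.30958445] [-0.05558696  0.03057772 -0.01049583] [ 0.29614322 -0.13611827 -0.44295727]
side0 (139, (41, 80, 25, 17), ((53.24706268310547, 87.28823852539062), (22.45230484008789, 14.31740951538086), 49.39
[... 187 characters left out ...]
75900268555, 86.81858825683594), (22.577302932739258, 14.204885482788086), 48.8140754699707))
side scale region changed px 0
a (266, np.float64(29.018796992481203), np.float64(20.01127819548872)) (139, np.float64(40.32374100719424), np.float64(33.45323741007194))
b (272, np.float64(28.727941176470587), np.float64(19.823529411764707)) (145, np.float64(40.03448275862069), np.float64(33.48965517241379))
top scale region changed px 9
a (336, np.float64(41.961309523809526), np.float64(45.36904761904762)) (190, np.float64(32.694736842105264), np.float64(33.2))
b (329, np.float64(41.933130699088146), np.float64(45.83586626139817)) (193, np.float64(32.61658031088083), np.float64(33.134715025906736))
```

```bash
python3 -c "
from station import *
print(job_done())"
```

```text
the job is handed in; nothing more can be done
None
```

I weighed the tray, set it back on the worktop unhooked, and leaned the scale back in its rest. The job is handed in, at about 34 s of the 72 allowed.

- **Weighing:** The tray hung about 9 cm up for several seconds. The force steadied near −5.9 N, which puts the tray at roughly 0.42 kg.
- **Scale tilt:** On the first hold it measured about 13° (0.23 rad), uncomfortably close to the 0.25 limit. Two quick vertical steps brought it to about 10.4° (0.18 rad), from a fit to the case corners in a single view. It was never fully vertical.
- **Stillness:** The spring was still bouncing slightly after the first step. I let it settle about 4 s more before lowering.
- **Tray:** It landed flat and unhooked, roughly 3 cm from where it started. Backing the hook out did not move it.
- **Scale in its rest:** Compared with the starting pictures, the scale area shows 0 changed pixels in the side view and 9 in the top view. Its colour outlines sit within half a pixel of before. The gripper is open and clear of everything.
- **Not checked:** I compared only the scale area at the end, so I did not measure the bystanders' positions; I saw no contact with them. An early tilt reading (about 17° just after lifting the scale from its rest) disagreed with the later 27°; I used the later one because it was checked in both views.

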